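Tip the tile coaster off the footed tray into its container

TASK

Put the tile coaster away by tipping the tray. Holding the tray by its grip board, slide it on its feet until its front foot just meets the open storage container, with the coaster lined up with the opening and without shoving the container along. Then, with the front foot still on the table, raise the grip end slowly until the coaster only just starts to slide by itself, and hold the tray still at that angle while the coaster slides off into the container; the butter dish must not start to slide too. Finally set the tray down level on both feet and let go.

Things in the scene. Friction and masses are not known exactly. Their poses are not given: they have to be found in the camera images.
- tray: Sizes in mm. Brown wooden tray, 330 long (own x) by 220 wide (y), on two foot panels, about 0.55 kg. Origin: under its middle at table level. Floor 6 thick, its top 62 above the table. Rims 10 thick, 18 high on both long sides and the -x end; the +x end is open. Foot panels 200 wide, 56 high, splayed outward, on felt soles that slide: rear sole x = -160 to -146, front sole x = 121 to 135.
- tray_grip (a point): Middle of the top edge of the tray's grip board, at (-159, 0, 107) in the tray's frame; axes as the tray's. The board stands in the middle of the -x end: 12 thick (x = -165 to -153), 120 wide, rising 45 above the tray's floor. Beside it stands the butter dish, 30 or more away; the coaster lies in the tray's +x half.
- tray_foot (a point): Middle of the lower front edge of the tray's front foot, at (135, 0, 0) in the tray's frame; axes as the tray's. The tray tips about this edge when its grip end is raised, and the open end goes down. The tray's floor overhangs this foot by 30.
- container: Open red plastic container, mm: 150 long (own x) by 136 (y) by 34 high, walls 3, floor 6 above the table; about 0.3 kg, non-slip underside, slides at a push of 1 to 3 N. Origin: centre of its underside. Its -x wall (outer face x = -75) faces the tray's open end; its x points nearly as the tray's. The tray's overhanging floor (underside 56 above the table) passes over its rim, also tipped.
- coaster: Square glazed tile coaster, white with a blue face, 85 x 85 x 8 mm, about 0.125 kg, flat on the tray floor with its middle 30 to 46 ahead (+x) of the tray's origin. Origin: centre of its underside. Friction varies from run to run: it starts to slide at a tilt somewhere between 10 and 23 degrees.
- butter_dish: Closed glass butter dish, 90 (own x, along the tray) by 140 by 68 mm high, about 0.32 kg, on the tray's floor with its middle about 68 behind (-x) the tray's origin. Origin: centre of its underside. It grips the tray better than the coaster does: it starts to slide 3 degrees or more beyond the coaster's angle.
- egg_cup_1: White ceramic egg cup, 50 mm wide, 60 mm high, on the table beyond the tray. Origin: centre of its underside. To be left alone.
- egg_cup_2: The second egg cup, same as the first.
- spoon: Stainless steel spoon, 170 mm long, lying on the table beyond the tray. To be left alone.
- container_lid: The container's red lid, 156 by 142 by 10 mm, with its two latch flaps, lying on the table beyond the container. Origin: centre of its underside. To be left alone.
Not all that is in view belongs to the job. Of the things like the container, leave any that is white; of the rest the smaller one is meant.

How it is judged:
By the outcome, as a careful person would: the job done as asked, in the order asked, and still so for the second after the job is handed in, with the robot touching nothing.
It also fails if it takes over 72 s, if anything falls off the work surface, if the arm or the gripper's body presses on something with over 40 N, if the wrist force passes 120 N, or if a joint passes its speed limit or range.

ROBOT

A 6-joint arm with a two-finger parallel gripper is mounted at the origin on the work surface. World frame = base frame: x ahead of the robot, y to its left, z up, the work surface at z = 0. Lengths are in m, angles in rad, forces in N, time in s.
With the tool pointing down it reaches from about 0.375 to 0.975 m from the base axis. Payload 3.8 kg.
Tool frame: the origin (TCP) lies midway between the tips of the shut fingers; the grasp point (between the pads) lies 19 mm behind it; z points along the fingers, y is the line along which they close (so a half turn about z gives the same grasp; the last joint's range is limited). The gripper opens to 85 mm and grips with 20 to 120 N. Pads are 22 mm wide; open, the fingers measure 114 mm over their backs; the gripper's body (76 mm by 85 mm) begins 54 mm behind the grasp point. The pads swing forward as they close: fully open they stand 13 mm farther back than shut.
Start: joints at [1.131, 0.264, 1.604, -0, 1.274, -0.037], TCP at [0.265, 0.621, 0.231] pointing down, gripper open.
Joint ranges: [-2.63, 2.63], [-0.94, 2.18], [0.31, 2.57], [-1.31, 4.45], [0, 2.66], [-2.55, 2.55]. Speed limits (rad/s): [2.57, 2.57, 3.14, 3.14, 3.14, 3.14].

INTERFACE

Orientations are given as a rotation vector (axis times angle).
In Python, from workcell import status, read_camera, workorder, masks_of gives the robot as it stands.
- The arm moves only by the tool drive_tool, never from a script. Its argument "rows" is a list of rows, each a list of 7 numbers: the turn, a rotation vector about the tool's x, y, z in degrees, then the shift along the tool's x, y, z in m, then the opening, from 0 (shut) to 1 (fully open). In form: [[ax, ay, az, tx, ty, tz, claw], ...]. A call has 1 to 8 rows; each row shifts and turns the commanded pose from where the row before left it, along the tool's axes as they then stand; what a row does not reach is not made up. A row lasts 1/12 s, in which the tool goes at most 41.7 mm and 7.16 degrees, less where a joint would pass 70% of its speed; a pose out of reach is approached as far as the arm can. A call is refused whole if a number of a shift passes 0.0417 or a number of a turn 7.16, either way. A call with a gripper value outside its range is refused whole. The fingers move at their own pace and stop on an object; "force" is the grip in N (left out, the last holds). Time passes only in rows, so rows that do not move let the fingers close. It gives the time, the measured TCP pose, the force, the opening and the grip force at its end, in the units of the state.
- status.read_state(): the state, without advancing time (a new reading comes with each control period).
- read_camera(name): name is "scene" or "top" or "wrist"; returns a dict with "color" (400x640x3 uint8, red, green, blue), "intrinsics" (3x3 intrinsics, pixels), "world_from_camera" (4x4, takes a point from camera to world coordinates); the wrist camera has in their place "mount" (4x4, takes a point from camera to tool coordinates, whose origin is the TCP and whose axes are the flange's). Camera axes: x right, y up, looking along -z (the intrinsics and any distortion apply to the point x, -y, -z); pixel columns grow to the right and rows downward; lengths in m; the calibration is good to about 2 mm. A picture is of the moment at which its call begins: read the wrist's pose just before it. There is no depth.
- workorder.finish_job(): hands the job in; it is judged then, once.
Trained networks look in a picture, given as the dict that the camera call returned (one of the last four; its "shot" number tells which), for a name from the list of things; names that differ only in an ending like _2 or _b are one class to them, and where a whole thing is asked for, a point or a joint stands for the part that bears it (a point fixed in the world has none). Each returns a list of dicts, best first, with "score" (0 to 1); they miss things now and then, are a little off and sometimes report something else, mostly with a low value. They report only what shows in the picture. A call takes as long as a camera call. They do not tell look-alikes from the thing itself.
- masks_of(picture, name): "mask" (400x640 bool, what is visible of it) and "bbox" ([left, top, right, bottom] in pixels, round what is visible of it).
The state is a dict: "time": time; "q": joint angles; "joint_vel": joint speeds; "joint_torque": joint torques, N m; "tool_pos": TCP position; "tcp_rot": TCP orientation; "wrist_force": force on the tool from outside, world axes, zero at the start; "torque": the same for the moment, N m; "width": opening from 0.0 (shut) to 1.0 (fully open); "grip_force": force on a finger pad.
Only numpy, scipy, OpenCV 4.12 (cv2) and the standard library are available. Lean on these libraries where they do the work, as an engineer would, in place of code of your own. Each camera call takes 0.05 s, during which the arm holds its last target. There are 200 camera calls.

## Working session

There is one attempt and no reset: what is moved stays moved. The work goes in short steps, Python scripts to look and compute and a tool call to move; the robot and the scene stay as the last step left them, time stands still between calls to the robot, and variables do not carry over. Pictures are saved under pics/ and viewed, at most 10 in all, crops included, and the job is handed in when it is done.

Besides the shell and the picture viewer there is one more tool, called as name([rows], argument=value, ...), one row to a line, values as JSON. drive_tool: Moves the arm, as the interface text tells. Its arguments: {"type":"object","properties":{"rows":{"type":"array"},"force":{"type":"number"}},"required":["rows"]}

```bash
ls; mkdir -p pics; cat > h.py <<'E'
import numpy as np, cv2
from scipy.spatial.transform import Rotation as R
from workcell import status, read_camera, workorder, masks_of
def save(p,n): cv2.imwrite('pics/'+n,cv2.cvtColor(p['color'],cv2.COLOR_RGB2BGR))
def ray(p,uv):
    K=np.array(p['intrinsics']);T=np.array(p['world_from_camera'])
    d=np.linalg.inv(K)@np.array([uv[0],uv[1],1.]);d=np.array([d[0],-d[1],-d[2]])
    return T[:3,3],T[:3,:3]@d
def atz(p,uv,z):
    o,d=ray(p,uv);return o+d*(z-o[2])/d[2]
def proj(p,X):
    K=np.array(p['intrinsics']);T=np.array(p['world_from_camera'])
    c=(np.atleast_2d(X)-T[:3,3])@T[:3,:3];c=c*[1,-1,-1];u=c@K.T;return u[:,:2]/u[:,2:]
def rect(m):
    c,_=cv2.findContours(m.astype(np.uint8),0,2);c=max(c,key=cv2.contourArea);return cv2.boxPoints(cv2.minAreaRect(c))
E
python3 - <<'E'
from h import *
print({k:(np.round(v,3).tolist()) for k,v in status.read_state().items()})
p=read_camera('top');save(p,'top.png');print({k:p[k] for k in p if k!='color'})
for n in ['tray','container','coaster','butter_dish','tray_grip']:
    for m in masks_of(p,n)[:4]: print(n,round(m['score'],2),np.round(m['bbox']),rect(m['mask']).round().tolist(),m['mask'].sum())
s=read_camera('scene');save(s,'scene.png');print({k:s[k] for k in s if k!='color'})
E
```

```text
pics
{'time': 0.0, 'q': [1.131, 0.265, 1.605, -0.0, 1.274, -0.037], 'joint_vel': [-0.001, 0.0, 0.001, 0.002, 0.003, -0.001], 'joint_torque': [-0.001, -51.512, -36.731, -0.0, 0.013, -0.0], 'tool_pos': [0.264, 0.62, 0.23], 'tcp_rot': [-0.628, -3.078, 0.003], 'wrist_force': [0.499, 0.156, 0.145], 'torque': [-0.006, 0.02, -0.012], 'grip_force': 0.0, 'width': 0.996}
{'intrinsics': array([[415.69786086,   0.        , 315.86730754],
       [  0.        , 415.69786086, 195.47218298],
       [  0.        ,   0.        ,   1.        ]]), 'world_from_camera': array([[-0.04304671,  0.97921329, -0.19821281,  0.2913448 ],
       [-0.99906427, -0.04135818,  0.01265281,  0.1055636 ],
       [ 0.00419208,  0.198572  ,  0.98007734,  1.11318043],
       [ 0.        ,  0.        ,  0.        ,  1.        ]]), 'shot': 1}
tray 0.98 [320. 161. 456. 254.] [[317.0, 248.0], [321.0, 161.0], [457.0, 168.0], [453.0, 255.0]] 8317
container 0.94 [258. 176. 320. 233.] [[259.0, 231.0], [262.0, 176.0], [319.0, 179.0], [316.0, 234.0]] 2991
container 0.69 [208. 268. 278. 329.] [[206.0, 320.0], [220.0, 260.0], [280.0, 2
[... 414 characters left out ...]
, [431.0, 181.0], [429.0, 236.0]] 1998
butter_dish 0.25 [324.  99. 344. 124.] [[321.0, 118.0], [329.0, 96.0], [346.0, 102.0], [338.0, 124.0]] 339
tray_grip 0.62 [316. 162. 454. 252.] [[316.0, 248.0], [321.0, 160.0], [458.0, 168.0], [453.0, 255.0]] 8540
{'intrinsics': array([[367.12277434,   0.        , 321.31925536],
       [  0.        , 367.12277434, 204.83420765],
       [  0.        ,   0.        ,   1.        ]]), 'world_from_camera': array([[-0.64397071, -0.63079879,  0.432891  ,  0.89953199],
       [ 0.76504672, -0.52926971,  0.36684751,  0.43890159],
       [-0.00229087,  0.56742088,  0.82342473,  0.80915285],
       [ 0.        ,  0.        ,  0.        ,  1.        ]]), 'shot': 2}
```

View pics/top.png

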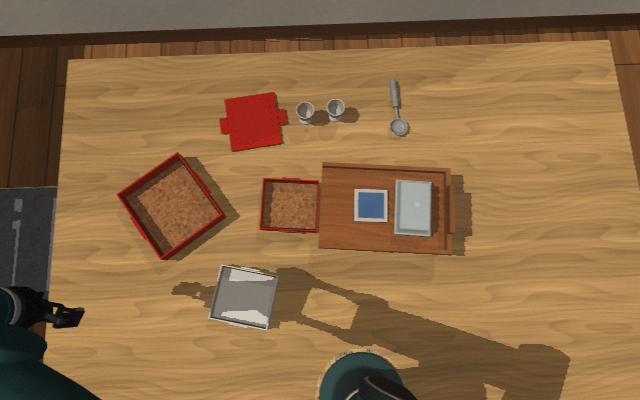

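View pics/scene.png

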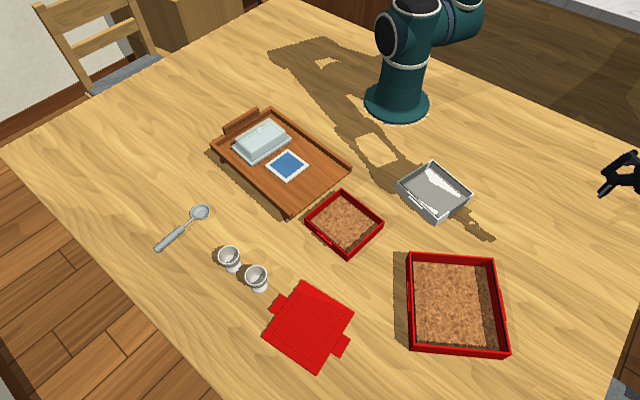

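Candidates in top.png: small red (290,206), large red (171,206), white (244,297). The small red one fits: it isn't white, it's the smaller of the two reds and it faces the tray's open end. I'll confirm with a crop and fit the poses.

```bash
cat >> h.py <<'E'
from scipy.optimize import minimize
def box(x0,x1,y0,y1,z0,z1): return np.array([[x,y,z] for x in(x0,x1) for y in(y0,y1) for z in(z0,z1)])/1000.
TR=[box(-165,165,-110,110,56,62),box(-165,165,-110,-100,56,80),box(-165,165,100,110,56,80),box(-165,-155,-110,110,56,80),box(-165,-153,-60,60,56,107),box(-160,-146,-100,100,0,56),box(121,135,-100,100,0,56)]
CO=[box(-75,75,-68,68,0,34)]
def W(P,x): # x,y,yaw
    c,s=np.cos(x[2]),np.sin(x[2]);return P@np.array([[c,s,0],[-s,c,0],[0,0,1]])+[x[0],x[1],0]
S=4
def ren(p,parts,x):
    m=np.zeros((400*S,640*S),np.uint8)
    for P in parts: cv2.fillConvexPoly(m,cv2.convexHull(((proj(p,W(P,x))+.5)*S).round().astype(np.int32)),1)
    return m
def fit(ps,ms,parts,x0,occ=None):
    M=[cv2.resize(m.astype(np.float32),None,fx=S,fy=S)>.5 for m in ms]
    O=[cv2.resize(m.astype(np.float32),None,fx=S,fy=S)>.5 for m in occ] if occ else None
    def f(x):
        t=0
        for i,p in enumerate(ps):
            r=ren(p,parts,x)>0
            if O: r&=~O[i]
            t+=1-(r&M[i]).sum()/(r|M[i]).sum()
        return t
    sx=np.array(x0)+np.array([[0,0,0],[.01,0,0],[0,.01,0],[0,0,.05]])
    r=minimize(f,x0,method='Nelder-Mead',options=dict(initial_simplex=sx,xatol=2e-4,fatol=1e-5));return r.x,r.fun
def best(p,n,near=None):
    L=masks_of(p,n)
    if near is not None: L=[m for m in L if m['score']>.4 and np.hypot(*(np.array(m['bbox']).reshape(2,2).mean(0)-near))<35] 
    return L[0]['mask']
E
cat > look.py <<'E'
from h import *
import sys
t=read_camera('top');g=atz(t,(388,205),.06)
def two(n,P0):
    return [best(p,n,proj(p,P0)[0]) for p in (t,s)]
c0=atz(t,(290,206),.017)
s=read_camera('scene')
tr=two('tray',g)
full=[m.astype(bool) for m in tr]
x,f=fit([t,s],full,TR,[g[0],g[1],1.55]);print('tray',x.round(4),np.degrees(x[2]).round(2),round(f,3))
for p,m,n in zip((t,s),full,'ts'):
    print(' single',n,fit([p],[m],TR,x)[0].round(4))
cm=two('container',c0)
y,f=fit([t,s],cm,CO,[c0[0],c0[1],1.55],full);print('cont',y.round(4),np.degrees(y[2]).round(2),round(f,3))
for p,m,o in zip((t,s),cm,full): print(' single',fit([p],[m],CO,y,[o])[0].round(4))
def loc(z,fr): 
    c,q=np.cos(fr[2]),np.sin(fr[2]);d=np.array(z[:2])-fr[:2];return np.round([c*d[0]+q*d[1],-q*d[0]+c*d[1]],4)
k=two('coaster',atz(t,(371,205),.066))
z,f=fit([t,s],k,[box(-42.5,42.5,-42.5,42.5,62,70)],list(atz(t,(371,205),.066)[:2])+[1.55]);print('coaster',z.round(4),round(f,3),'in tray',loc(z,x),'in cont',loc(z,y))
b=two('butter_dish',atz(t,(413,208),.1))
w,f=fit([t,s],b,[box(-45,45,-70,70,62,130)],list(atz(t,(413,208),.1)[:2])+[1.55]);print('dish',w.round(4),round(f,3),'in tray',loc(w,x))
ft=W(np.array([[.135,0,0]]),x)[0];gr=W(np.array([[-.159,0,.107]]),x)[0]
print('foot in cont',loc(ft,y),'gap to wall',-.075-loc(ft,y)[0],'grip',gr.round(4))
im=cv2.cvtColor(t['color'],cv2.COLOR_RGB2BGR)
for p,n in((t,'t'),(s,'s')):
    im=cv2.resize(cv2.cvtColor(p['color'],cv2.COLOR_RGB2BGR),None,fx=3,fy=3)
    for parts,q in((TR,x),(CO,y)):
        for P in parts:
            h=cv2.convexHull(((proj(p,W(P,q))+.5)*3).astype(np.int32));cv2.polylines(im,[h],True,(0,255,0),1)
    cv2.imwrite(f'pics/ov_{n}{sys.argv[1]}.png',im[400:800,690:1440] if n=='t' else im[300:860,600:1360])
E
python3 look.py 1
```

```text
tray [ 0.4638 -0.0803  1.4778] 84.67 0.571
 single t [ 0.4644 -0.0803  1.477 ]
 single s [ 0.4623 -0.0805  1.4722]
cont [0.4887 0.1639 1.484 ] 85.03 0.072
 single [0.4905 0.1639 1.4851]
 single [0.4884 0.1646 1.4825]
coaster [ 0.4708 -0.0462  1.5131] 0.152 in tray [ 0.0346 -0.0038] in cont [-0.2109 -0.0004]
dish [ 0.4592 -0.142   1.4941] 0.538 in tray [-0.0619 -0.0012]
foot in cont [-0.1105  0.0027] gap to wall 0.035500000000000004 grip [ 0.449  -0.2386  0.107 ]
```

```bash
python3 - <<'E'
s=open('look.py').read()
a=s.index("tr=two"); 
s=s.replace("full=[m.astype(bool) for m in tr]","""k=two('coaster',atz(t,(371,205),.066));b=two('butter_dish',atz(t,(413,208),.1))
full=[cv2.morphologyEx((m|u|v).astype(np.uint8),cv2.MORPH_CLOSE,np.ones((5,5)))>0 for m,u,v in zip(tr,k,b)]""")
s=s.replace("\nk=two('coaster',atz(t,(371,205),.066))\nz,f","\nz,f").replace("\nb=two('butter_dish',atz(t,(413,208),.1))\nw,f","\nw,f")
open('look.py','w').write(s)
E
python3 look.py 2
```

```text
Traceback (most recent call last):
  File "look.py", line 8, in <module>
    tr=two('tray',g)
  File "look.py", line 5, in two
    return [best(p,n,proj(p,P0)[0]) for p in (t,s)]
            ~~~~^^^^^^^^^^^^^^^^^^^
  File "h.py", line 42, in best
    return L[0]['mask']
           ~^^^
IndexError: list index out of range
```

```bash
python3 - <<'E'
s=open('h.py').read()
a=s.index("    L=masks_of(p,n)\n")
s=s[:a]+'''    for _ in range(3):
        L=masks_of(p,n)
        if near is not None: L=[m for m in L if m['score']>.15 and np.hypot(*(np.array(m['bbox']).reshape(2,2).mean(0)-near))<35]
        if L: return L[0]['mask']
    print('miss',n);return np.zeros((400,640),bool)
'''
open('h.py','w').write(s)
E
python3 look.py 2
```

```text
tray [ 0.4635 -0.0799  1.4742] 84.46 0.04
 single t [ 0.4644 -0.0804  1.4776]
 single s [ 0.4618 -0.0811  1.473 ]
cont [0.4889 0.1644 1.496 ] 85.72 0.075
 single [0.4907 0.1644 1.4785]
 single [0.4876 0.1627 1.4888]
coaster [ 0.4719 -0.0444  1.5087] 0.197 in tray [ 0.0361 -0.0049] in cont [-0.2095  0.0014]
dish [ 0.4583 -0.1404  1.5321] 0.528 in tray [-0.0607 -0.0006]
foot in cont [-0.1105  0.0042] gap to wall 0.035500000000000004 grip [ 0.4482 -0.2381  0.107 ]
```

View pics/ov_t2.png

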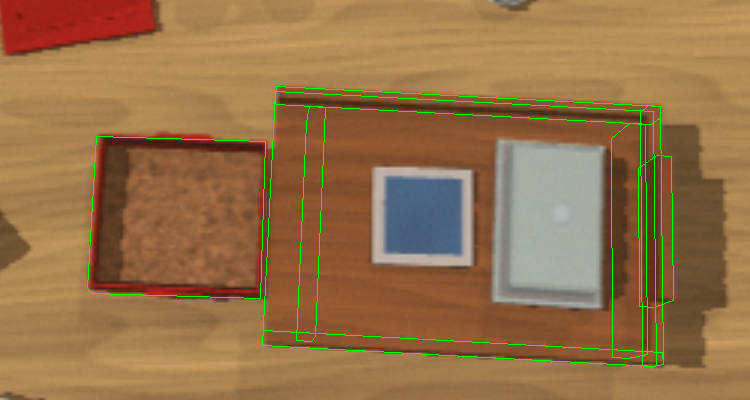

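View pics/ov_s2.png

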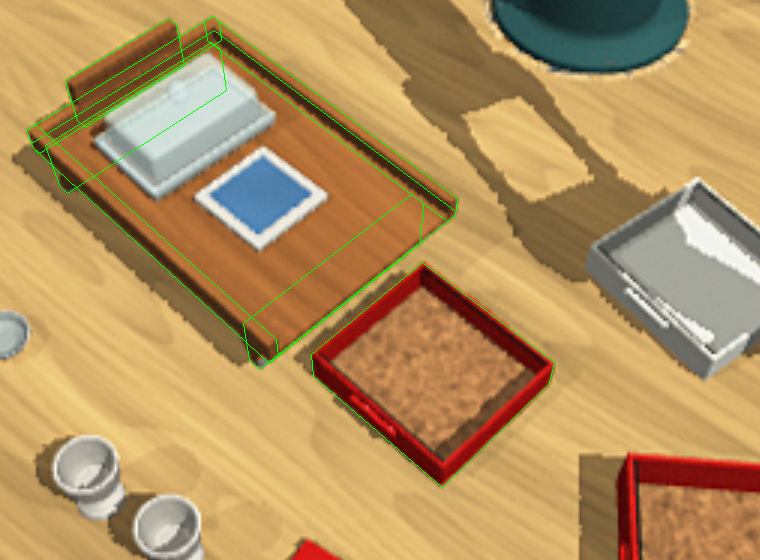

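The enlarged crop confirms it: the small red container sits directly before the tray's open end (290,206), and the overlays match in both views. Next I'll move above the grip board.

drive_tool([
  [0,0,0,-0.0285,-0.0275,0,0.35],
  [0,0,0,-0.0285,-0.0275,0,0.35],
  [0,0,0,-0.0285,-0.0275,0,0.35],
  [0,0,0,-0.0285,-0.0275,0,0.35],
  [0,0,0,-0.0285,-0.0275,0,0.35],
  [0,0,0,-0.0285,-0.0275,0,0.35],
  [0,0,0,-0.0285,-0.0275,0,0.35],
  [0,0,0,-0.0285,-0.0275,0,0.35],
], force=40)

```text
time: 2.22
tool_pos: [0.3885, 0.3275, 0.2316]
tcp_rot: [0.628, 3.078, 0.001]
wrist_force: [1.4, 0.4, -0.2]
width: 0.348
grip_force: 0.0
```

drive_tool([
  [0,0,0,-0.0173,-0.031,0,0.35],
  [0,0,0,-0.0173,-0.031,0,0.35],
  [0,0,0,-0.0173,-0.031,0,0.35],
  [0,0,0,-0.0173,-0.031,0,0.35],
  [0,0,0,-0.0173,-0.031,0,0.35],
  [0,0,0,-0.0173,-0.031,0,0.35],
  [0,0,0,-0.0173,-0.031,0,0.35],
  [0,0,0,-0.0173,-0.031,0,0.35],
])

```text
time: 2.88
tool_pos: [0.4181, 0.0452, 0.2317]
tcp_rot: [0.628, 3.077, 0.0]
wrist_force: [0.5, 0.3, 0.2]
width: 0.348
grip_force: 0.0
```

drive_tool([
  [0,0,0,-0.0173,-0.031,0,0.35],
  [0,0,0,-0.0173,-0.031,0,0.35],
  [0,0,0,-0.0173,-0.031,0,0.35],
  [0,0,0,-0.0173,-0.031,0,0.35],
  [0,0,0,-0.0173,-0.031,0,0.35],
  [0,0,0,-0.0173,-0.031,0,0.35],
  [0,0,0,-0.0173,-0.031,0,0.35],
  [0,0,0,-0.0173,-0.031,0,0.35],
])

```text
time: 3.55
tool_pos: [0.4482, -0.2375, 0.2316]
tcp_rot: [0.629, 3.077, -0.0]
wrist_force: [0.7, -0.3, 0.4]
width: 0.347
grip_force: 0.0
```

drive_tool([
  [0,0,7,0,0,0,0.35],
  [0,0,7,0,0,0,0.35],
  [0,0,7,0,0,0,0.35],
  [0,0,7,0,0,0,0.35],
  [0,0,7,0,0,0,0.35],
  [0,0,7,0,0,0,0.35],
  [0,0,7,0,0,0,0.35],
  [0,0,7,0,0,0,0.35],
])

```text
time: 4.22
tool_pos: [0.4483, -0.2356, 0.2314]
tcp_rot: [2.007, 2.416, 0.0]
wrist_force: [0.6, 0.2, 0.8]
width: 0.352
grip_force: 0.0
```

drive_tool([
  [0,0,7,0,0,0,0.35],
  [0,0,7,0,0,0,0.35],
  [0,0,7,0,0,0,0.35],
  [0,0,7,0,0,0,0.35],
  [0,0,7,0,0,0,0.35],
  [0,0,7,0,0,0,0.35],
  [0,0,7,0,0,0,0.35],
  [0,0,7,0,0,0,0.35],
])

```text
time: 4.88
tool_pos: [0.4484, -0.2356, 0.2314]
tcp_rot: [2.907, 1.191, 0.0]
wrist_force: [0.7, -0.9, -0.2]
width: 0.349
grip_force: 0.0
```

drive_tool([
  [0,0,7,0,0,0,0.35],
  [0,0,7,0,0,0,0.35],
  [0,0,7,0,0,0,0.35],
  [0,0,7,0,0,0,0.35],
  [0,0,7,0,0,0,0.35],
  [0,0,7,0,0,0,0.35],
  [0,0,7,0,0,0,0.35],
  [0,0,0,0,0,0,0.35],
])

```text
time: 5.55
tool_pos: [0.4483, -0.2356, 0.2314]
tcp_rot: [3.139, -0.117, 0.0]
wrist_force: [-0.2, -0.4, 0.5]
width: 0.346
grip_force: 0.0
```

drive_tool([
  [0,0,1.1,0,0.0,0.02,0.35],
  [0,0,0,0,0,0,0.35],
  [0,0,0,0,0,0,0.35],
])

```text
time: 5.8
tool_pos: [0.4473, -0.235, 0.2103]
tcp_rot: [-3.137, 0.138, 0.004]
wrist_force: [-0.5, 0.2, -0.5]
width: 0.35
grip_force: 0.0
```

```bash
cat > wr.py <<'E'
from h import *
import sys
st=status.read_state();w=read_camera('wrist')
print(np.round(st['tool_pos'],4),np.round(st['tcp_rot'],4),np.round(st['wrist_force'],1),[k for k in w],np.round(st['q'],2))
T=np.eye(4);T[:3,:3]=R.from_rotvec(st['tcp_rot']).as_matrix();T[:3,3]=st['tool_pos'];w['world_from_camera']=T@np.array(w['mount'])
im=cv2.cvtColor(w['color'],cv2.COLOR_RGB2BGR)
x=[.4636,-.0803,np.radians(84.6)]
for P in TR[:5]:
    cv2.polylines(im,[cv2.convexHull(proj(w,W(P,x)).round().astype(np.int32))],True,(0,255,0),1)
cv2.imwrite('pics/wr%s.png'%sys.argv[1],im)
E
python3 wr.py 1
```

```text
[ 0.4473 -0.235   0.2103] [-3.1372  0.1376  0.0041] [-0.5  0.2 -0.5] ['color', 'intrinsics', 'mount', 'shot'] [-0.53 -0.04  1.98 -0.    1.21  1.13]
```

View pics/wr1.png

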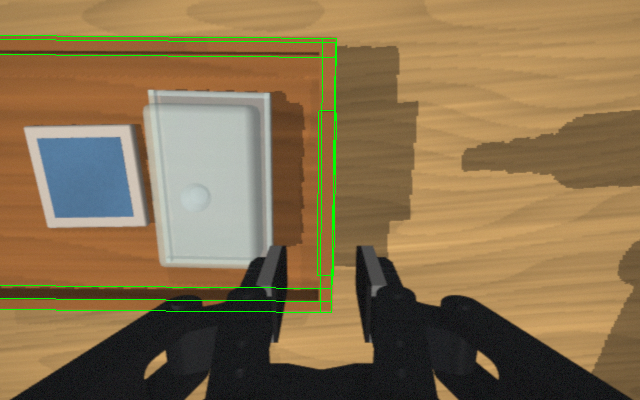

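The wrist view shows the predicted board outline (cols 318–336, rows 110–276) lying on the board, with the dish's near edge at col 272. There is room for the inner finger, so I'll descend and grip.

drive_tool([
  [0,0,0,0.0016,0.0035,0.02,0.28],
  [0,0,0,0,0,0.025,0.28],
  [0,0,0,0,0,0.025,0.28],
  [0,0,0,0,0,0.025,0.28],
  [0,0,0,0,0,0.02,0.28],
  [0,0,0,0,0,0.015,0.28],
  [0,0,0,0,0,0.005,0.28],
  [0,0,0,0,0,0,0.28],
])

```text
time: 6.52
tool_pos: [0.4489, -0.2389, 0.0755]
tcp_rot: [-3.137, 0.14, 0.003]
wrist_force: [-0.4, 0.3, 0.2]
width: 0.281
grip_force: 0.0
```

```bash
python3 wr.py 2
```

```text
[ 0.4489 -0.2389  0.0755] [-3.1374  0.1403  0.0032] [-0.4  0.3  0.2] ['color', 'intrinsics', 'mount', 'shot'] [-0.54  0.11  2.1  -0.    0.94  1.12]
```

View pics/wr2.png

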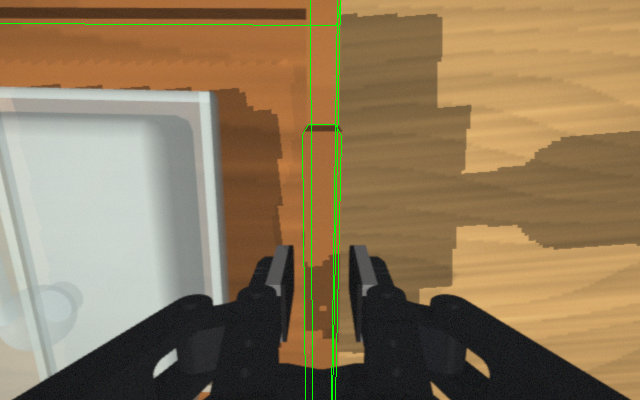

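The board (cols 305–340) lies between the pads (292 and 350). Closing.

drive_tool([
  [0,0,0,0,0,0,0.0],
  [0,0,0,0,0,0,0.0],
  [0,0,0,0,0,0,0.0],
  [0,0,0,0,0,0,0.0],
  [0,0,0,0,0,0,0.0],
  [0,0,0,0,0,0,0.0],
  [0,0,0,0,0,0,0.0],
], force=80)

```text
time: 7.15
tool_pos: [0.4509, -0.2399, 0.078]
tcp_rot: [3.137, -0.142, 0.004]
wrist_force: [-0.5, 0.6, 6.2]
width: 0.127
grip_force: 79.4
```

drive_tool([
  [0,0,0,0,-0.002,0,0.0],
  [0,0,0,0,-0.003,0,0.0],
  [0,0,0,0,-0.003,0,0.0],
  [0,0,0,0,-0.003,0,0.0],
  [0,0,0,0,-0.003,0,0.0],
  [0,0,0,0,-0.003,0,0.0],
  [0,0,0,0,-0.003,0,0.0],
])

```text
time: 7.73
tool_pos: [0.4529, -0.2212, 0.0781]
tcp_rot: [3.135, -0.141, 0.005]
wrist_force: [-1.1, -5.4, 5.7]
width: 0.131
grip_force: 79.4
```

```bash
python3 look.py 3
```

```text
tray [ 0.4651 -0.0622  1.4797] 84.78 0.083
 single t [ 0.4664 -0.062   1.4812]
 single s [ 0.4632 -0.0622  1.4762]
cont [0.4889 0.163  1.4781] 84.69 0.064
 single [0.4912 0.1633 1.4765]
 single [0.4875 0.1629 1.4841]
coaster [ 0.4728 -0.0267  1.5135] 0.143 in tray [ 0.0361 -0.0044] in cont [-0.1903 -0.0015]
dish [ 0.4636 -0.1278  1.4157] 0.531 in tray [-0.0654 -0.0045]
foot in cont [-0.0914  0.003 ] gap to wall 0.016399999999999998 grip [ 0.4507 -0.2206  0.107 ]
```

drive_tool([
  [0,0,0,0,0,-0.0025,0.0],
  [0,0,0,0,-0.002,0,0.0],
  [0,0,0,0,-0.002,0,0.0],
  [0,0,0,0,-0.002,0,0.0],
  [0,0,0,0,-0.002,0,0.0],
  [0,0,0,0,-0.002,0,0.0],
  [0,0,0,0,-0.001,0,0.0],
  [0,0,0,0,-0.001,0,0.0],
])

```text
time: 8.9
tool_pos: [0.4521, -0.2069, 0.0783]
tcp_rot: [-3.138, 0.141, 0.001]
wrist_force: [0.4, -1.0, -4.7]
width: 0.121
grip_force: 78.1
```

```bash
python3 look.py 4;python3 look.py 5
```

```text
tray [ 0.4647 -0.0475  1.4762] 84.58 0.084
 single t [ 0.4658 -0.0469  1.477 ]
 single s [ 0.4625 -0.0484  1.4774]
cont [0.4892 0.1635 1.4664] 84.02 0.086
 single [0.4906 0.1649 1.4763]
 single [0.4869 0.1622 1.4784]
coaster [ 0.4728 -0.0132  1.4806] 0.142 in tray [ 0.035  -0.0048] in cont [-0.1775 -0.0021]
dish [ 0.461  -0.1145  1.4818] 0.517 in tray [-0.067  -0.0026]
foot in cont [-0.0775  0.0036] gap to wall 0.0025000000000000022 grip [ 0.4497 -0.2058  0.107 ]
miss tray
tray [ 0.462  -0.049   1.4838] 85.02 0.764
 single t [ 0.5307 -0.0285  1.2408]
 single s [ 0.462  -0.049   1.4813]
cont [0.4885 0.1655 1.4788] 84.73 0.225
 single [0.4906 0.1683 1.4627]
 single [0.488  0.1634 1.4747]
coaster [ 0.4728 -0.0143  1.5082] 0.12 in tray [ 0.0355 -0.0078] in cont [-0.1805 -0.0009]
dish [ 0.459  -0.1148  1.5247] 0.491 in tray [-0.0658 -0.0028]
foot in cont [-0.081   0.0074] gap to wall 0.006000000000000005 grip [ 0.4482 -0.2074  0.107 ]
```

View pics/ov_s5.png

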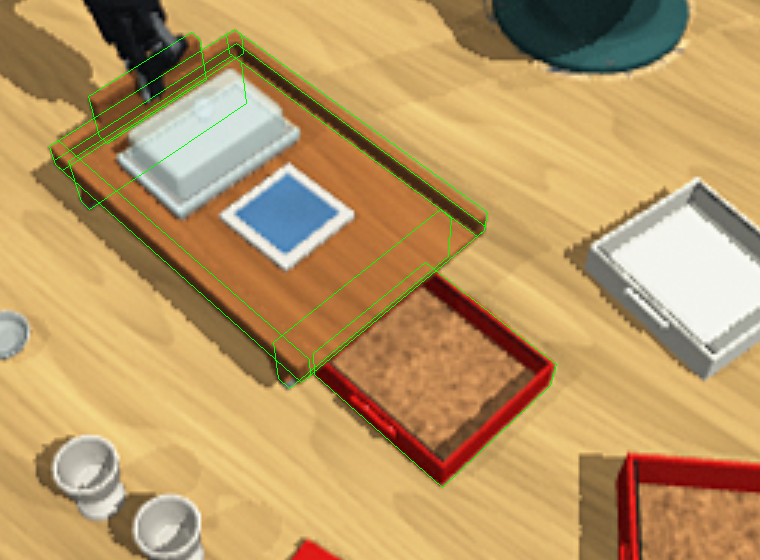

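drive_tool([
  [0,0,0,0,-0.0005,0.0005,0.0],
  [0,0,0,0,-0.0005,0,0.0],
  [0,0,0,0,0,0,0.0],
])

```text
time: 10.25
tool_pos: [0.4528, -0.2067, 0.0786]
tcp_rot: [3.138, -0.142, 0.001]
wrist_force: [-0.4, -1.0, -6.1]
width: 0.124
grip_force: 78.1
```

drive_tool([
  [0,0,0,0,-0.0005,0,0.0],
  [0,0,0,0,0,0,0.0],
])

```text
time: 10.42
tool_pos: [0.4528, -0.206, 0.0785]
tcp_rot: [3.138, -0.142, 0.001]
wrist_force: [-1.1, -1.5, -5.4]
width: 0.121
grip_force: 78.2
```

drive_tool([
  [0,0,0,0,-0.0005,0,0.0],
  [0,0,0,0,0,0,0.0],
])

```text
time: 10.58
tool_pos: [0.4528, -0.2054, 0.0784]
tcp_rot: [3.138, -0.142, 0.0]
wrist_force: [-0.0, -1.3, -5.3]
width: 0.126
grip_force: 78.2
```

```bash
python3 - <<'E'
from h import *
print(np.round(status.read_state()['wrist_force'],2))
E
python3 look.py 6
```

```text
[-0.01 -1.27 -5.31]
tray [ 0.465  -0.0466  1.4807] 84.84 0.089
 single t [ 0.466  -0.0466  1.4844]
 single s [ 0.4629 -0.0471  1.475 ]
cont [0.4883 0.1636 1.4791] 84.75 0.071
 single [0.4905 0.1639 1.4843]
 single [0.4871 0.1633 1.48  ]
coaster [ 0.4739 -0.0106  1.5029] 0.181 in tray [ 0.0367 -0.0057] in cont [-0.1748 -0.0016]
dish [ 0.4591 -0.1131  1.5258] 0.526 in tray [-0.0667 -0.0001]
foot in cont [-0.0765  0.0042] gap to wall 0.0015000000000000013 grip [ 0.4507 -0.205   0.107 ]
```

drive_tool([
  [0,0,0,0,-0.0005,0,0.0],
  [0,0,0,0,0,0,0.0],
])

```text
time: 11.25
tool_pos: [0.4527, -0.2048, 0.0783]
tcp_rot: [3.138, -0.142, 0.0]
wrist_force: [0.2, -1.4, -4.5]
width: 0.129
grip_force: 78.2
```

drive_tool([
  [0,0,0,0,-0.0005,0,0.0],
  [0,0,0,0,0,0,0.0],
])

```text
time: 11.42
tool_pos: [0.4528, -0.2043, 0.0783]
tcp_rot: [-3.138, 0.142, -0.0]
wrist_force: [0.2, -0.9, -5.9]
width: 0.128
grip_force: 78.1
```

drive_tool([
  [0,0,0,0,-0.0005,0,0.0],
  [0,0,0,0,0,0,0.0],
])

```text
time: 11.58
tool_pos: [0.4528, -0.2038, 0.0783]
tcp_rot: [-3.138, 0.142, -0.0]
wrist_force: [-0.7, -1.0, -5.2]
width: 0.127
grip_force: 78.1
```

drive_tool([
  [0,0,0,0,-0.0005,0,0.0],
  [0,0,0,0,0,0,0.0],
])

```text
time: 11.75
tool_pos: [0.453, -0.2036, 0.0784]
tcp_rot: [3.138, -0.141, 0.0]
wrist_force: [-0.4, -2.8, -4.8]
width: 0.125
grip_force: 78.2
```

drive_tool([
  [0,0,0,0,-0.0005,0,0.0],
  [0,0,0,0,0,0,0.0],
])

```text
time: 11.92
tool_pos: [0.4531, -0.2032, 0.0785]
tcp_rot: [3.138, -0.142, 0.001]
wrist_force: [0.3, -2.8, -3.8]
width: 0.126
grip_force: 78.3
```

```bash
python3 look.py 7
```

```text
tray [ 0.4651 -0.0442  1.4817] 84.89 0.089
 single t [ 0.4658 -0.0443  1.4786]
 single s [ 0.4632 -0.0447  1.4822]
cont [0.4886 0.1632 1.4715] 84.31 0.073
 single [0.4898 0.1643 1.4758]
 single [0.4867 0.1623 1.47  ]
coaster [ 0.4729 -0.0096  1.5081] 0.123 in tray [ 0.0351 -0.0046] in cont [-0.1736 -0.0015]
dish [ 0.4576 -0.1092  1.493 ] 0.494 in tray [-0.0654  0.0017]
foot in cont [-0.0737  0.0042] gap to wall -0.0012999999999999956 grip [ 0.4509 -0.2026  0.107 ]
```

Contact: the force stepped from about -1.2 to -2.8 N just where vision puts the gap at zero. I'll set up a tilt and coaster tracker, then tip to about 9°.

```bash
cat > trk.py <<'E'
from h import *
import sys,json,os
st=status.read_state();Rt=R.from_rotvec(st['tcp_rot']).as_matrix();pos=np.array(st['tool_pos'])
th=np.arctan2(np.hypot(Rt[0,2],Rt[1,2]),-Rt[2,2])
piv=pos+Rt@np.array([0,-.294,.078])
F=np.array([.4773,.0899,0]);psi=np.radians(84.8)
A=R.from_euler('y',-th).as_matrix()@R.from_euler('z',-psi).as_matrix()
out={}
def see(p,tag):
    for n,z in(('coaster',.070),('container',0),('butter_dish',.1)):
        L=[m for m in masks_of(p,n) if m['score']>.3]
        if tag=='t' and n=='container': L=[m for m in L if 240<m['bbox'][0]<290 and m['bbox'][1]<230]
        if tag=='s' and n=='container': L=[m for m in L if m['bbox'][2]<400 and m['bbox'][3]<300]
        if not L: out[n+tag]=None;continue
        ys,xs=np.nonzero(L[0]['mask'])
        if n=='container': out[n+tag]=[round(float(v),1) for v in L[0]['bbox']];continue
        o,d=ray(p,(xs.mean(),ys.mean()));o=A@(o-F)+[.135,0,0];d=A@d
        v=o+d*(z-o[2])/d[2];out[n+tag]=(v[:2]*1000).round(1).tolist()
see(read_camera('top'),'t')
if len(sys.argv)>1:see(read_camera('scene'),'s')
print('t',round(st['time'],2),'tilt',round(np.degrees(th),2),'piv',piv.round(4),'F',np.round(st['wrist_force'],1),'vel',np.abs(st['joint_vel']).max().round(3))
print(out)
E
python3 trk.py s
```

```text
t 12.42 tilt 0.0 piv [4.795e-01 8.990e-02 3.000e-04] F [ 0.1 -2.9 -4.7] vel 0.001
{'coastert': [36.4, -4.7], 'containert': [258.2, 177.0, 305.2, 235.8], 'butter_disht': [-63.3, 2.3], 'coasters': [39.3, -6.6], 'containers': [305.3, 188.5, 385.2, 262.0], 'butter_dishs': None}
```

drive_tool([
  [-0.6,0,0,0,-0.00083,-0.00307,0],
  [-0.6,0,0,0,-0.00083,-0.00307,0],
  [-0.6,0,0,0,-0.00083,-0.00307,0],
  [-0.6,0,0,0,-0.00083,-0.00307,0],
  [-0.6,0,0,0,-0.00083,-0.00307,0],
  [-0.6,0,0,0,-0.00083,-0.00307,0],
  [-0.6,0,0,0,-0.00083,-0.00307,0],
  [0,0,0,0,0,0,0],
])

```text
time: 13.48
tool_pos: [0.4538, -0.1959, 0.1002]
tcp_rot: [3.064, -0.137, -0.004]
wrist_force: [-0.3, -3.2, -4.2]
width: 0.126
grip_force: 78.4
```

```bash
python3 trk.py s
```

```text
t 13.48 tilt 4.25 piv [0.4795 0.0903 0.0007] F [-0.3 -3.2 -4.2] vel 0.026
{'coastert': [35.5, -5.2], 'containert': [259.2, 176.7, 306.2, 232.2], 'butter_disht': None, 'coasters': [38.8, -6.4], 'containers': [308.1, 190.6, 385.1, 261.0], 'butter_dishs': [-54.5, -15.3]}
```

drive_tool([
  [-0.6,0,0,0,-0.0005,-0.00307,0],
  [-0.6,0,0,0,-0.0008,-0.00307,0],
  [-0.6,0,0,0,-0.0008,-0.00307,0],
  [-0.6,0,0,0,-0.0008,-0.00307,0],
  [-0.6,0,0,0,-0.0008,-0.00307,0],
  [-0.6,0,0,0,-0.0008,-0.00307,0],
  [-0.6,0,0,0,-0.0008,-0.00307,0],
  [0,0,0,0,0,0,0],
])

```text
time: 14.55
tool_pos: [0.4545, -0.1885, 0.121]
tcp_rot: [2.991, -0.134, -0.009]
wrist_force: [-1.1, 0.2, -6.2]
width: 0.127
grip_force: 78.3
```

```bash
python3 trk.py s
```

```text
t 14.55 tilt 8.46 piv [0.4795 0.0897 0.0006] F [-1.1  0.2 -6.2] vel 0.026
{'coastert': [34.6, -4.0], 'containert': [260.1, 175.8, 303.9, 233.0], 'butter_disht': [-67.1, 2.8], 'coasters': [37.8, -6.6], 'containers': [309.9, 192.7, 384.3, 263.3], 'butter_dishs': [-57.3, -14.9]}
```

drive_tool([
  [-0.25,0,0,0,-0.00034,-0.00128,0],
  [-0.25,0,0,0,-0.00034,-0.00128,0],
  [-0.25,0,0,0,-0.00034,-0.00128,0],
  [-0.25,0,0,0,-0.00034,-0.00128,0],
  [-0.25,0,0,0,-0.00034,-0.00128,0],
  [0,0,0,0,0,0,0],
  [0,0,0,0,0,0,0],
])

```text
time: 15.53
tool_pos: [0.4545, -0.1863, 0.1267]
tcp_rot: [2.97, -0.134, -0.011]
wrist_force: [0.3, -0.2, -5.3]
width: 0.126
grip_force: 78.4
```

```bash
python3 trk.py
```

```text
t 15.53 tilt 9.67 piv [4.794e-01 8.930e-02 4.000e-04] F [ 0.3 -0.2 -5.3] vel 0.004
{'coastert': [33.9, -3.5], 'containert': [258.8, 176.1, 301.5, 233.7], 'butter_disht': [-67.5, 1.2]}
```

drive_tool([
  [-0.25,0,0,0,-0.0005,-0.00128,0],
  [-0.25,0,0,0,-0.0005,-0.00128,0],
  [0,0,0,0,0,0,0],
  [0,0,0,0,0,0,0],
  [0,0,0,0,0,0,0],
])

```text
time: 16.15
tool_pos: [0.4547, -0.1851, 0.129]
tcp_rot: [2.961, -0.134, -0.011]
wrist_force: [-1.1, -2.6, -4.2]
width: 0.123
grip_force: 78.5
```

```bash
python3 trk.py
```

```text
t 16.15 tilt 10.18 piv [4.795e-01 8.940e-02 3.000e-04] F [-1.1 -2.6 -4.2] vel 0.003
{'coastert': [34.7, -5.2], 'containert': [258.4, 176.7, 301.3, 230.4], 'butter_disht': [-65.6, 2.8]}
```

drive_tool([
  [-0.25,0,0,0,-0.00034,-0.00128,0],
  [-0.25,0,0,0,-0.00034,-0.00128,0],
  [0,0,0,0,0,0,0],
  [0,0,0,0,0,0,0],
  [0,0,0,0,0,0,0],
])

```text
time: 16.77
tool_pos: [0.4547, -0.1837, 0.1312]
tcp_rot: [2.953, -0.133, -0.012]
wrist_force: [-1.0, -1.2, -3.6]
width: 0.127
grip_force: 78.5
```

```bash
python3 trk.py
```

```text
t 16.77 tilt 10.65 piv [4.794e-01 8.970e-02 2.000e-04] F [-1.  -1.2 -3.6] vel 0.002
{'coastert': [34.4, -4.6], 'containert': [261.3, 175.7, 302.1, 233.0], 'butter_disht': [302.7, -217.5]}
```

drive_tool([
  [-0.25,0,0,0,-0.00034,-0.00128,0],
  [-0.25,0,0,0,-0.00034,-0.00128,0],
  [0,0,0,0,0,0,0],
  [0,0,0,0,0,0,0],
  [0,0,0,0,0,0,0],
])

```text
time: 17.38
tool_pos: [0.4547, -0.1825, 0.1336]
tcp_rot: [2.944, -0.133, -0.013]
wrist_force: [-1.2, -0.2, -4.2]
width: 0.124
grip_force: 78.4
```

```bash
python3 trk.py
```

```text
t 17.38 tilt 11.14 piv [4.794e-01 8.980e-02 2.000e-04] F [-1.2 -0.2 -4.2] vel 0.002
{'coastert': [35.8, -3.6], 'containert': [257.6, 176.2, 302.6, 234.9], 'butter_disht': [-62.4, 0.8]}
```

drive_tool([
  [-0.25,0,0,0,-0.00034,-0.0013,0],
  [-0.25,0,0,0,-0.00034,-0.0013,0],
  [0,0,0,0,0,0,0],
  [0,0,0,0,0,0,0],
  [0,0,0,0,0,0,0],
])

```text
time: 18.0
tool_pos: [0.4548, -0.1813, 0.136]
tcp_rot: [2.936, -0.133, -0.014]
wrist_force: [0.3, -0.2, -5.7]
width: 0.128
grip_force: 78.4
```

```bash
python3 trk.py
```

```text
t 18.0 tilt 11.65 piv [4.793e-01 8.980e-02 2.000e-04] F [ 0.3 -0.2 -5.7] vel 0.002
{'coastert': [36.4, -3.8], 'containert': [258.0, 175.2, 299.4, 231.9], 'butter_disht': [-60.6, 1.7]}
```

drive_tool([
  [0,0,0,0,0,0,0],
  [0,0,0,0,0,0,0],
  [0,0,0,0,0,0,0],
  [0,0,0,0,0,0,0],
])

```text
time: 18.53
tool_pos: [0.4548, -0.1814, 0.1359]
tcp_rot: [2.936, -0.133, -0.014]
wrist_force: [-0.1, 0.1, -5.3]
width: 0.13
grip_force: 78.4
```

```bash
python3 trk.py s
```

```text
t 18.53 tilt 11.64 piv [4.794e-01 8.970e-02 2.000e-04] F [-0.1  0.1 -5.3] vel 0.001
{'coastert': [35.4, -4.9], 'containert': [258.4, 176.3, 300.5, 233.7], 'butter_disht': [-60.3, -0.1], 'coasters': [37.2, -6.3], 'containers': [311.2, 193.9, 387.7, 261.7], 'butter_dishs': [-58.1, -14.1]}
```

drive_tool([
  [-0.25,0,0,0,-0.00034,-0.0013,0],
  [-0.25,0,0,0,-0.00034,-0.0013,0],
  [0,0,0,0,0,0,0],
  [0,0,0,0,0,0,0],
  [0,0,0,0,0,0,0],
])

```text
time: 19.35
tool_pos: [0.455, -0.1802, 0.1385]
tcp_rot: [2.927, -0.132, -0.014]
wrist_force: [-0.9, 0.4, -5.4]
width: 0.122
grip_force: 78.3
```

```bash
python3 trk.py
```

```text
t 19.35 tilt 12.15 piv [4.794e-01 8.970e-02 3.000e-04] F [-0.9  0.4 -5.4] vel 0.003
{'coastert': [34.1, -4.5], 'containert': None, 'butter_disht': [-58.5, 0.4]}
```

drive_tool([
  [-0.25,0,0,0,-0.00034,-0.0013,0],
  [-0.25,0,0,0,-0.00034,-0.0013,0],
  [0,0,0,0,0,0,0],
  [0,0,0,0,0,0,0],
  [0,0,0,0,0,0,0],
])

```text
time: 19.97
tool_pos: [0.4551, -0.179, 0.1409]
tcp_rot: [2.918, -0.132, -0.014]
wrist_force: [0.6, 0.2, -5.6]
width: 0.121
grip_force: 78.4
```

```bash
python3 trk.py
```

```text
t 19.97 tilt 12.66 piv [4.794e-01 8.960e-02 4.000e-04] F [ 0.6  0.2 -5.6] vel 0.001
{'coastert': [35.0, -4.2], 'containert': [259.5, 175.3, 302.7, 230.7], 'butter_disht': [-56.4, 1.5]}
```

drive_tool([
  [-0.25,0,0,0,-0.00034,-0.0013,0],
  [-0.25,0,0,0,-0.00034,-0.0013,0],
  [0,0,0,0,0,0,0],
  [0,0,0,0,0,0,0],
  [0,0,0,0,0,0,0],
])

```text
time: 20.58
tool_pos: [0.4552, -0.1778, 0.1433]
tcp_rot: [2.909, -0.131, -0.015]
wrist_force: [-0.4, 0.1, -5.9]
width: 0.125
grip_force: 78.4
```

```bash
python3 trk.py s
```

```text
t 20.58 tilt 13.16 piv [4.794e-01 8.960e-02 4.000e-04] F [-0.4  0.1 -5.9] vel 0.003
{'coastert': [35.7, -4.5], 'containert': [261.7, 179.1, 302.8, 230.0], 'butter_disht': [-54.8, 1.5], 'coasters': [102.8, -277.7], 'containers': [311.5, 193.4, 384.1, 261.4], 'butter_dishs': [-58.5, -15.7]}
```

drive_tool([
  [-0.25,0,0,0,-0.00035,-0.0013,0],
  [-0.25,0,0,0,-0.00035,-0.0013,0],
  [0,0,0,0,0,0,0],
  [0,0,0,0,0,0,0],
  [0,0,0,0,0,0,0],
])

```text
time: 21.4
tool_pos: [0.4553, -0.1765, 0.1456]
tcp_rot: [2.9, -0.131, -0.016]
wrist_force: [-0.9, -0.8, -5.2]
width: 0.126
grip_force: 78.4
```

```bash
python3 trk.py s
```

```text
t 21.4 tilt 13.66 piv [4.794e-01 8.960e-02 4.000e-04] F [-0.9 -0.8 -5.2] vel 0.002
{'coastert': [35.7, -4.8], 'containert': [261.3, 177.3, 301.3, 234.3], 'butter_disht': [-54.3, 2.2], 'coasters': [37.2, -6.0], 'containers': [313.6, 195.5, 388.0, 261.2], 'butter_dishs': [-58.4, -14.3]}
```

drive_tool([
  [-0.25,0,0,0,-0.00035,-0.0013,0],
  [-0.25,0,0,0,-0.00035,-0.0013,0],
  [0,0,0,0,0,0,0],
  [0,0,0,0,0,0,0],
  [0,0,0,0,0,0,0],
])

```text
time: 22.22
tool_pos: [0.4554, -0.1752, 0.148]
tcp_rot: [2.892, -0.131, -0.016]
wrist_force: [-0.4, -1.0, -5.2]
width: 0.128
grip_force: 78.4
```

```bash
python3 trk.py
```

```text
t 22.22 tilt 14.16 piv [0.4794 0.0897 0.0005] F [-0.4 -1.  -5.2] vel 0.002
{'coastert': [34.5, -4.7], 'containert': [261.0, 176.6, 301.7, 232.2], 'butter_disht': [-55.3, 2.9]}
```

drive_tool([
  [-0.25,0,0,0,-0.00035,-0.0013,0],
  [-0.25,0,0,0,-0.00035,-0.0013,0],
  [0,0,0,0,0,0,0],
  [0,0,0,0,0,0,0],
  [0,0,0,0,0,0,0],
])

```text
time: 22.83
tool_pos: [0.4556, -0.1739, 0.1503]
tcp_rot: [2.883, -0.13, -0.017]
wrist_force: [1.0, -1.1, -4.8]
width: 0.128
grip_force: 78.4
```

```bash
python3 trk.py
```

```text
t 22.83 tilt 14.65 piv [0.4794 0.0898 0.0005] F [ 1.  -1.1 -4.8] vel 0.001
{'coastert': [35.2, -5.2], 'containert': [258.5, 177.7, 302.7, 232.4], 'butter_disht': [-56.6, 5.2]}
```

drive_tool([
  [-0.25,0,0,0,-0.00034,-0.0013,0],
  [-0.25,0,0,0,-0.00034,-0.0013,0],
  [0,0,0,0,0,0,0],
  [0,0,0,0,0,0,0],
  [0,0,0,0,0,0,0],
])

```text
time: 23.45
tool_pos: [0.4557, -0.1725, 0.1526]
tcp_rot: [2.874, -0.13, -0.017]
wrist_force: [0.3, -0.4, -4.7]
width: 0.124
grip_force: 78.4
```

```bash
python3 trk.py
```

```text
t 23.45 tilt 15.15 piv [0.4794 0.0898 0.0005] F [ 0.3 -0.4 -4.7] vel 0.002
{'coastert': [36.2, -5.7], 'containert': [258.0, 178.4, 301.7, 233.7], 'butter_disht': [-58.6, 7.1]}
```

drive_tool([
  [-0.25,0,0,0,-0.00034,-0.0013,0],
  [-0.25,0,0,0,-0.00034,-0.0013,0],
  [0,0,0,0,0,0,0],
  [0,0,0,0,0,0,0],
  [0,0,0,0,0,0,0],
])

```text
time: 24.07
tool_pos: [0.4558, -0.1712, 0.155]
tcp_rot: [2.866, -0.129, -0.018]
wrist_force: [0.0, -0.8, -5.5]
width: 0.124
grip_force: 78.4
```

```bash
python3 trk.py s
```

```text
t 24.07 tilt 15.65 piv [0.4794 0.0898 0.0005] F [ 0.  -0.8 -5.5] vel 0.003
{'coastert': [32.6, -4.1], 'containert': [259.7, 177.5, 299.6, 233.1], 'butter_disht': [-60.4, 10.0], 'coasters': [37.8, -5.8], 'containers': [310.3, 192.9, 386.2, 262.0], 'butter_dishs': [-59.9, -14.7]}
```

drive_tool([
  [-0.25,0,0,0,-0.00034,-0.0013,0],
  [-0.25,0,0,0,-0.00034,-0.0013,0],
  [0,0,0,0,0,0,0],
  [0,0,0,0,0,0,0],
  [0,0,0,0,0,0,0],
])

```text
time: 24.88
tool_pos: [0.4559, -0.1698, 0.1573]
tcp_rot: [2.857, -0.129, -0.018]
wrist_force: [-0.8, -0.1, -6.1]
width: 0.122
grip_force: 78.4
```

```bash
python3 trk.py
```

```text
t 24.88 tilt 16.15 piv [0.4794 0.0898 0.0006] F [-0.8 -0.1 -6.1] vel 0.002
{'coastert': [34.1, -3.8], 'containert': [259.9, 176.2, 300.7, 234.6], 'butter_disht': [-62.9, 13.5]}
```

drive_tool([
  [-0.25,0,0,0,-0.00034,-0.0013,0],
  [-0.25,0,0,0,-0.00034,-0.0013,0],
  [0,0,0,0,0,0,0],
  [0,0,0,0,0,0,0],
  [0,0,0,0,0,0,0],
])

```text
time: 25.5
tool_pos: [0.456, -0.1685, 0.1596]
tcp_rot: [2.848, -0.129, -0.019]
wrist_force: [-0.2, -1.0, -5.1]
width: 0.126
grip_force: 78.4
```

```bash
python3 trk.py
```

```text
t 25.5 tilt 16.65 piv [0.4794 0.0898 0.0006] F [-0.2 -1.  -5.1] vel 0.003
{'coastert': [34.2, -4.4], 'containert': [257.1, 177.4, 300.4, 233.2], 'butter_disht': [-65.7, 15.8]}
```

drive_tool([
  [-0.25,0,0,0,-0.00034,-0.0013,0],
  [-0.25,0,0,0,-0.00034,-0.0013,0],
  [0,0,0,0,0,0,0],
  [0,0,0,0,0,0,0],
  [0,0,0,0,0,0,0],
])

```text
time: 26.12
tool_pos: [0.4562, -0.1671, 0.1619]
tcp_rot: [2.84, -0.128, -0.019]
wrist_force: [0.1, 0.3, -5.8]
width: 0.126
grip_force: 78.4
```

```bash
python3 trk.py
```

```text
t 26.12 tilt 17.16 piv [0.4794 0.0898 0.0007] F [ 0.1  0.3 -5.8] vel 0.002
{'coastert': [34.9, -4.5], 'containert': [256.9, 175.8, 302.2, 232.5], 'butter_disht': [-68.5, 17.0]}
```

drive_tool([
  [-0.25,0,0,0,-0.00034,-0.0013,0],
  [-0.25,0,0,0,-0.00034,-0.0013,0],
  [0,0,0,0,0,0,0],
  [0,0,0,0,0,0,0],
  [0,0,0,0,0,0,0],
])

```text
time: 26.73
tool_pos: [0.4563, -0.1657, 0.1642]
tcp_rot: [2.831, -0.128, -0.02]
wrist_force: [-0.4, -0.1, -6.1]
width: 0.129
grip_force: 78.4
```

```bash
python3 trk.py s
```

```text
t 26.73 tilt 17.65 piv [0.4794 0.0898 0.0007] F [-0.4 -0.1 -6.1] vel 0.003
{'coastert': [34.9, -5.6], 'containert': [257.4, 176.3, 300.0, 233.4], 'butter_disht': [-73.9, 20.7], 'coasters': [37.2, -6.1], 'containers': [311.8, 194.0, 386.5, 260.8], 'butter_dishs': [-60.3, -14.6]}
```

drive_tool([
  [-0.25,0,0,0,-0.00034,-0.0013,0],
  [-0.25,0,0,0,-0.00034,-0.0013,0],
  [0,0,0,0,0,0,0],
  [0,0,0,0,0,0,0],
  [0,0,0,0,0,0,0],
])

```text
time: 27.55
tool_pos: [0.4564, -0.1643, 0.1664]
tcp_rot: [2.822, -0.127, -0.02]
wrist_force: [0.1, -0.1, -6.6]
width: 0.126
grip_force: 78.4
```

```bash
python3 trk.py
```

```text
t 27.55 tilt 18.16 piv [0.4794 0.0898 0.0007] F [ 0.1 -0.1 -6.6] vel 0.002
{'coastert': [34.9, -5.0], 'containert': [259.7, 177.3, 299.7, 233.8], 'butter_disht': None}
```

drive_tool([
  [-0.25,0,0,0,-0.00034,-0.0013,0],
  [-0.25,0,0,0,-0.00034,-0.0013,0],
  [0,0,0,0,0,0,0],
  [0,0,0,0,0,0,0],
  [0,0,0,0,0,0,0],
])

```text
time: 28.17
tool_pos: [0.4565, -0.1628, 0.1687]
tcp_rot: [2.813, -0.127, -0.021]
wrist_force: [-0.0, 0.2, -5.6]
width: 0.126
grip_force: 78.4
```

```bash
python3 trk.py
```

```text
t 28.17 tilt 18.66 piv [0.4794 0.0898 0.0007] F [-0.   0.2 -5.6] vel 0.003
{'coastert': [33.5, -4.2], 'containert': [261.2, 176.6, 299.3, 234.0], 'butter_disht': [-82.0, 25.1]}
```

drive_tool([
  [-0.25,0,0,0,-0.00034,-0.0013,0],
  [-0.25,0,0,0,-0.00034,-0.0013,0],
  [0,0,0,0,0,0,0],
  [0,0,0,0,0,0,0],
  [0,0,0,0,0,0,0],
])

```text
time: 28.78
tool_pos: [0.4567, -0.1613, 0.1709]
tcp_rot: [2.805, -0.127, -0.021]
wrist_force: [-0.8, 0.2, -5.5]
width: 0.127
grip_force: 78.4
```

```bash
python3 trk.py s
```

```text
t 28.78 tilt 19.15 piv [0.4794 0.0898 0.0008] F [-0.8  0.2 -5.5] vel 0.002
{'coastert': [34.8, -4.1], 'containert': [259.4, 177.4, 299.6, 232.1], 'butter_disht': [-86.7, 27.8], 'coasters': [36.2, -7.6], 'containers': [309.9, 196.2, 384.1, 261.2], 'butter_dishs': [-60.7, -15.6]}
```

drive_tool([
  [-0.25,0,0,0,-0.00034,-0.0013,0],
  [-0.25,0,0,0,-0.00034,-0.0013,0],
  [0,0,0,0,0,0,0],
  [0,0,0,0,0,0,0],
  [0,0,0,0,0,0,0],
])

```text
time: 29.6
tool_pos: [0.4568, -0.1598, 0.1732]
tcp_rot: [2.796, -0.126, -0.022]
wrist_force: [0.6, 0.8, -5.7]
width: 0.123
grip_force: 78.4
```

```bash
python3 trk.py
```

```text
t 29.6 tilt 19.66 piv [0.4794 0.0898 0.0008] F [ 0.6  0.8 -5.7] vel 0.001
{'coastert': [34.8, -4.5], 'containert': [259.2, 177.3, 300.5, 232.6], 'butter_disht': [-87.9, 28.1]}
```

drive_tool([
  [-0.25,0,0,0,-0.00034,-0.0013,0],
  [-0.25,0,0,0,-0.00034,-0.0013,0],
  [0,0,0,0,0,0,0],
  [0,0,0,0,0,0,0],
  [0,0,0,0,0,0,0],
])

```text
time: 30.22
tool_pos: [0.4569, -0.1583, 0.1754]
tcp_rot: [2.787, -0.126, -0.022]
wrist_force: [0.4, -0.6, -6.8]
width: 0.127
grip_force: 78.4
```

```bash
python3 trk.py
```

```text
t 30.22 tilt 20.15 piv [0.4794 0.0898 0.0009] F [ 0.4 -0.6 -6.8] vel 0.003
{'coastert': [36.1, -4.6], 'containert': [259.7, 174.7, 299.0, 231.9], 'butter_disht': [-85.4, 27.0]}
```

drive_tool([
  [-0.25,0,0,0,-0.00034,-0.00128,0],
  [-0.25,0,0,0,-0.00034,-0.00128,0],
  [0,0,0,0,0,0,0],
  [0,0,0,0,0,0,0],
  [0,0,0,0,0,0,0],
])

```text
time: 30.83
tool_pos: [0.4571, -0.1568, 0.1775]
tcp_rot: [2.779, -0.125, -0.023]
wrist_force: [0.8, -0.3, -4.9]
width: 0.127
grip_force: 78.4
```

```bash
python3 trk.py s
```

```text
t 30.83 tilt 20.66 piv [0.4794 0.0898 0.0008] F [ 0.8 -0.3 -4.9] vel 0.002
{'coastert': [41.5, -4.9], 'containert': [259.4, 176.4, 298.0, 230.8], 'butter_disht': [-82.9, 25.7], 'coasters': [53.3, -6.9], 'containers': [315.6, 194.2, 383.6, 259.6], 'butter_dishs': [-61.4, -15.1]}
```

The coaster has moved from 35 to 41 and then 53 mm, so it started to slide at 20.7°. I'll hold still.

drive_tool([
  [0,0,0,0,0,0,0],
  [0,0,0,0,0,0,0],
  [0,0,0,0,0,0,0],
  [0,0,0,0,0,0,0],
  [0,0,0,0,0,0,0],
  [0,0,0,0,0,0,0],
  [0,0,0,0,0,0,0],
  [0,0,0,0,0,0,0],
])

```text
time: 31.9
tool_pos: [0.4571, -0.1568, 0.1775]
tcp_rot: [2.779, -0.126, -0.023]
wrist_force: [0.0, -0.3, -5.3]
width: 0.127
grip_force: 78.4
```

drive_tool([
  [0,0,0,0,0,0,0],
  [0,0,0,0,0,0,0],
  [0,0,0,0,0,0,0],
  [0,0,0,0,0,0,0],
  [0,0,0,0,0,0,0],
  [0,0,0,0,0,0,0],
  [0,0,0,0,0,0,0],
  [0,0,0,0,0,0,0],
])

```text
time: 32.57
tool_pos: [0.4571, -0.1568, 0.1775]
tcp_rot: [2.779, -0.126, -0.023]
wrist_force: [-0.3, 0.8, -5.6]
width: 0.127
grip_force: 78.4
```

```bash
python3 trk.py s; python3 - <<'E'
from h import *
s=read_camera('scene');cv2.imwrite('pics/drop.png',cv2.resize(cv2.cvtColor(s['color'],4)[90:300,180:460],None,fx=2.7,fy=2.7))
E
```

```text
t 32.57 tilt 20.65 piv [0.4794 0.0897 0.0008] F [-0.3  0.8 -5.6] vel 0.002
{'coastert': [194.6, -1.9], 'containert': [260.1, 175.5, 299.0, 231.1], 'butter_disht': [-83.2, 26.0], 'coasters': [201.6, -8.0], 'containers': [313.5, 196.3, 385.6, 258.7], 'butter_dishs': [-61.6, -15.2]}
```

View pics/drop.png

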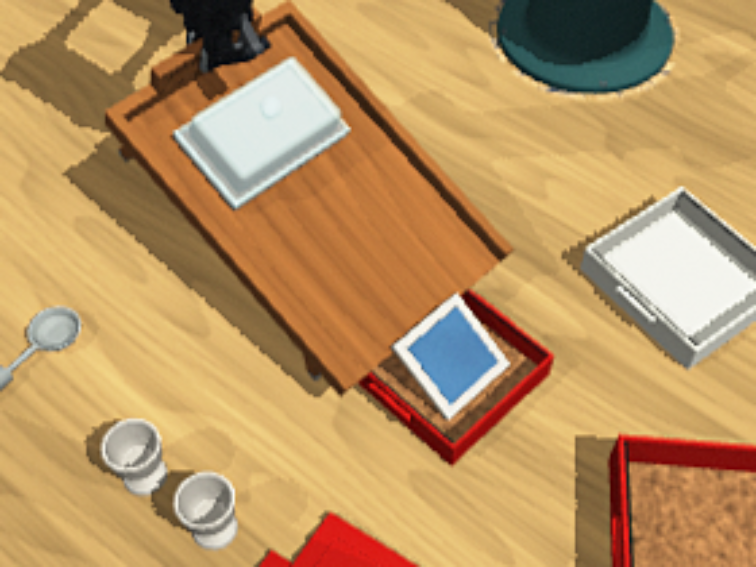

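The crop shows the coaster (450,355) inside the container, with the dish still in place. I'll hold a little longer and check whether the coaster lies flat, by triangulation.

drive_tool([
  [0,0,0,0,0,0,0],
  [0,0,0,0,0,0,0],
  [0,0,0,0,0,0,0],
  [0,0,0,0,0,0,0],
  [0,0,0,0,0,0,0],
  [0,0,0,0,0,0,0],
])

```text
time: 33.52
tool_pos: [0.4571, -0.1569, 0.1775]
tcp_rot: [2.779, -0.126, -0.023]
wrist_force: [-0.2, 0.1, -5.4]
width: 0.127
grip_force: 78.4
```

```bash
cat > tri.py <<'E'
from h import *
P=[read_camera('top'),read_camera('scene')];C=[]
for p in P:
    L=[m for m in masks_of(p,'coaster') if m['score']>.3]
    c,_=cv2.findContours(L[0]['mask'].astype(np.uint8),0,2);c=max(c,key=cv2.contourArea)
    k=cv2.approxPolyDP(cv2.convexHull(c),3,True)[:,0];print(round(L[0]['score'],2),k.tolist());C.append([k,L[0]['mask']])
for z in(.014,.03): print(z,[[atz(p,q,z)[:2].round(3).tolist() for q in c[0]] for p,c in zip(P,C)])
r=[ray(p,np.argwhere(c[1]).mean(0)[::-1]) for p,c in zip(P,C)]
D=np.array([r[0][1],-r[1][1]]).T;t=np.linalg.lstsq(D,r[1][0]-r[0][0],rcond=None)[0]
a=r[0][0]+t[0]*r[0][1];b=r[1][0]+t[1]*r[1][1];print('centre',a.round(4),b.round(4))
E
python3 tri.py
```

```text
0.67 [[299, 189], [297, 218], [273, 220], [274, 191]]
0.7 [[349, 199], [366, 225], [345, 244], [325, 218]]
0.014 [[[0.533, 0.136], [0.454, 0.144], [0.452, 0.208], [0.531, 0.204]], [[0.42, 0.129], [0.456, 0.211], [0.533, 0.204], [0.507, 0.118]]]
0.03 [[[0.53, 0.136], [0.452, 0.144], [0.449, 0.207], [0.527, 0.202]], [[0.429, 0.135], [0.465, 0.216], [0.541, 0.209], [0.515, 0.125]]]
centre [0.4897 0.1713 0.0318] [0.4892 0.1722 0.0318]
```

drive_tool([
  [0,0,0,0,0,0,0],
  [0,0,0,0,0,0,0],
  [0,0,0,0,0,0,0],
  [0,0,0,0,0,0,0],
  [0,0,0,0,0,0,0],
  [0,0,0,0,0,0,0],
  [0,0,0,0,0,0,0],
  [0,0,0,0,0,0,0],
])

```text
time: 34.38
tool_pos: [0.4571, -0.1568, 0.1775]
tcp_rot: [2.779, -0.126, -0.023]
wrist_force: [0.1, -0.8, -5.2]
width: 0.127
grip_force: 78.4
```

```bash
python3 tri.py
```

```text
0.66 [[298, 189], [297, 220], [273, 219], [274, 191]]
0.58 [[349, 200], [366, 225], [344, 243], [327, 217]]
0.014 [[[0.534, 0.139], [0.449, 0.144], [0.455, 0.208], [0.531, 0.204]], [[0.422, 0.131], [0.456, 0.211], [0.533, 0.201], [0.501, 0.12]]]
0.03 [[[0.53, 0.138], [0.447, 0.144], [0.452, 0.207], [0.527, 0.202]], [[0.432, 0.137], [0.465, 0.216], [0.54, 0.205], [0.509, 0.127]]]
centre [0.4887 0.1715 0.0304] [0.4878 0.1729 0.0304]
```

The coaster is stationary. Its front edge rests on the container floor and its rear still leans on the tray's lip, which will pull back as the tray is lowered. I'll lower slowly and check.

drive_tool([
  [0.4,0,0,0,0.00054,0.00206,0],
  [0.4,0,0,0,0.00054,0.00206,0],
  [0.4,0,0,0,0.00054,0.00206,0],
  [0.4,0,0,0,0.00054,0.00206,0],
  [0.4,0,0,0,0.00054,0.00206,0],
  [0.4,0,0,0,0.00054,0.00206,0],
  [0.4,0,0,0,0.00054,0.00206,0],
  [0.4,0,0,0,0.00054,0.00206,0],
])

```text
time: 35.25
tool_pos: [0.4562, -0.1665, 0.1632]
tcp_rot: [2.835, -0.128, -0.02]
wrist_force: [0.2, 0.8, -5.5]
width: 0.121
grip_force: 78.4
```

drive_tool([
  [0.4,0,0,0,0.00054,0.00206,0],
  [0.4,0,0,0,0.00054,0.00206,0],
  [0.4,0,0,0,0.00054,0.00206,0],
  [0.4,0,0,0,0.00054,0.00206,0],
  [0.4,0,0,0,0.00054,0.00206,0],
  [0.4,0,0,0,0.00054,0.00206,0],
  [0.4,0,0,0,0.00054,0.00206,0],
  [0,0,0,0,0,0,0],
])

```text
time: 35.92
tool_pos: [0.4553, -0.1742, 0.1502]
tcp_rot: [2.884, -0.131, -0.017]
wrist_force: [-0.4, -0.3, -5.6]
width: 0.128
grip_force: 78.4
```

```bash
python3 tri.py; python3 trk.py
```

```text
0.76 [[274, 191], [299, 192], [296, 221], [272, 219]]
0.65 [[344, 206], [368, 224], [347, 245], [323, 225]]
0.014 [[[0.531, 0.204], [0.525, 0.136], [0.447, 0.147], [0.455, 0.211]], [[0.446, 0.133], [0.451, 0.213], [0.532, 0.21], [0.526, 0.128]]]
0.03 [[[0.527, 0.202], [0.522, 0.136], [0.444, 0.147], [0.452, 0.209]], [[0.455, 0.139], [0.46, 0.218], [0.54, 0.214], [0.534, 0.134]]]
centre [0.4893 0.1738 0.0148] [0.4901 0.1724 0.0148]
t 36.12 tilt 14.66 piv [0.4793 0.0896 0.0007] F [-1.1 -0.7 -5.6] vel 0.004
{'coastert': [201.1, 3.0], 'containert': None, 'butter_disht': [-55.9, 4.6]}
```

The coaster now lies flat in the container (centre z about 0.012–0.015). Lowering the rest of the way.

drive_tool([
  [0.6,0,0,0,0.0008,0.0031,0],
  [0.6,0,0,0,0.0008,0.0031,0],
  [0.6,0,0,0,0.0008,0.0031,0],
  [0.6,0,0,0,0.0008,0.0031,0],
  [0.6,0,0,0,0.0008,0.0031,0],
  [0.6,0,0,0,0.0008,0.0031,0],
  [0.6,0,0,0,0.0008,0.0031,0],
  [0.6,0,0,0,0.0008,0.0031,0],
])

```text
time: 36.98
tool_pos: [0.4544, -0.1857, 0.1274]
tcp_rot: [2.968, -0.135, -0.012]
wrist_force: [-0.3, 0.1, -5.8]
width: 0.123
grip_force: 78.4
```

drive_tool([
  [0.6,0,0,0,0.0008,0.0031,0],
  [0.6,0,0,0,0.0008,0.0031,0],
  [0.6,0,0,0,0.0008,0.0031,0],
  [0.6,0,0,0,0.0008,0.0031,0],
  [0.6,0,0,0,0.0008,0.0031,0],
  [0.6,0,0,0,0.0008,0.0031,0],
  [0.6,0,0,0,0.0008,0.0031,0],
  [0,0,0,0,0,0,0],
])

```text
time: 37.65
tool_pos: [0.4534, -0.1944, 0.1065]
tcp_rot: [3.041, -0.139, -0.008]
wrist_force: [0.8, 0.8, -5.2]
width: 0.125
grip_force: 78.4
```

```bash
python3 trk.py
```

```text
t 37.65 tilt 5.6 piv [4.792e-01 8.940e-02 1.000e-04] F [ 0.8  0.8 -5.2] vel 0.025
{'coastert': [205.0, 5.3], 'containert': [258.5, 178.3, 305.5, 233.1], 'butter_disht': [-66.2, 3.3]}
```

drive_tool([
  [0.6,0,0,0,0.0008,0.00307,0],
  [0.6,0,0,0,0.0008,0.00307,0],
  [0.6,0,0,0,0.0008,0.00307,0],
  [0.6,0,0,0,0.0008,0.00307,0],
  [0.6,0,0,0,0.0008,0.00307,0],
  [0.6,0,0,0,0.0008,0.00307,0],
  [0.6,0,0,0,0.0008,0.00307,0],
  [0,0,0,0,0,0,0],
])

```text
time: 38.52
tool_pos: [0.4526, -0.2013, 0.0852]
tcp_rot: [3.114, -0.142, -0.003]
wrist_force: [-0.0, -0.5, -3.9]
width: 0.124
grip_force: 78.4
```

```bash
python3 trk.py
```

```text
t 38.52 tilt 1.38 piv [4.792e-01 8.950e-02 2.000e-04] F [-0.  -0.5 -3.9] vel 0.025
{'coastert': [209.7, 7.2], 'containert': [258.0, 175.5, 306.2, 232.4], 'butter_disht': [-64.1, 2.0]}
```

drive_tool([
  [0.35,0,0,0,0.00047,0.0018,0],
  [0.35,0,0,0,0.00047,0.0018,0],
  [0.35,0,0,0,0.00047,0.0018,0],
  [0.3,0,0,0,0.0004,0.0015,0],
  [0,0,0,0,0,0.0003,0],
  [0,0,0,0,0,0,0],
  [0,0,0,0,0,0,0],
])

```text
time: 39.3
tool_pos: [0.4528, -0.2031, 0.0788]
tcp_rot: [3.137, -0.142, -0.0]
wrist_force: [0.3, -1.2, -4.2]
width: 0.124
grip_force: 78.4
```

```bash
python3 trk.py
```

```text
t 39.3 tilt 0.1 piv [4.794e-01 8.960e-02 3.000e-04] F [ 0.3 -1.2 -4.2] vel 0.002
{'coastert': [211.0, 7.3], 'containert': [260.3, 174.2, 306.8, 232.4], 'butter_disht': [-63.6, 2.4]}
```

drive_tool([
  [0,0,0,0,0,0.0006,0],
  [0,0,0,0,0,0.0006,0],
  [0,0,0,0,0,0,0],
  [0,0,0,0,0,0,0],
])

```text
time: 39.83
tool_pos: [0.4531, -0.2031, 0.078]
tcp_rot: [3.136, -0.142, 0.001]
wrist_force: [-0.2, -0.6, -1.6]
width: 0.127
grip_force: 79.0
```

drive_tool([
  [0,0,0,0,0,0,0.28],
  [0,0,0,0,0,0,0.28],
  [0,0,0,0,0,0,0.28],
  [0,0,0,0,0,0,0.28],
  [0,0,0,0,0,0,0.28],
  [0,0,0,0,0,0,0.28],
])

```text
time: 40.33
tool_pos: [0.453, -0.203, 0.0778]
tcp_rot: [3.137, -0.142, 0.0]
wrist_force: [-1.0, 0.8, 0.4]
width: 0.281
grip_force: 0.0
```

```bash
python3 - <<'E'
from h import *
s=status.read_state();print(s['width'],np.round(s['wrist_force'],1),np.round(s['tool_pos'],4))
E
```

```text
0.28143902188965036 [-1.   0.8  0.4] [ 0.453  -0.203   0.0778]
```

Released with no load on the wrist. Retreating straight up.

drive_tool([
  [0,0,0,0,0,-0.005,0.28],
  [0,0,0,0,0,-0.015,0.28],
  [0,0,0,0,0,-0.02,0.28],
  [0,0,0,0,0,-0.025,0.28],
  [0,0,0,0,0,-0.03,0.28],
  [0,0,0,0,0,-0.03,0.28],
  [0,0,0,0,0,-0.02,0.28],
  [0,0,0,0,0,0,0.28],
])

```text
time: 41.0
tool_pos: [0.456, -0.2043, 0.229]
tcp_rot: [3.132, -0.142, 0.015]
wrist_force: [0.1, -1.1, -0.6]
width: 0.279
grip_force: 0.0
```

```bash
python3 look.py 9; python3 tri.py; python3 - <<'E'
from h import *
s=read_camera('scene');cv2.imwrite('pics/fin.png',cv2.resize(cv2.cvtColor(s['color'],4)[90:300,180:460],None,fx=2.7,fy=2.7))
E
```

```text
miss coaster
tray [ 0.465  -0.0446  1.4781] 84.69 0.039
 single t [ 0.4661 -0.0441  1.4781]
 single s [ 0.4638 -0.0451  1.4789]
cont [0.4894 0.1665 1.4827] 84.95 0.789
 single [0.491  0.1662 1.482 ]
 single [0.4873 0.1651 1.4737]
coaster [0.4548 0.025  1.4011] 1.879 in tray [0.0684 0.0166] in cont [-0.144  0.022]
dish [ 0.4603 -0.1087  1.4873] 0.565 in tray [-0.0642 -0.0013]
foot in cont [-0.0775  0.0051] gap to wall 0.0025000000000000022 grip [ 0.4503 -0.2029  0.107 ]
0.65 [[273, 190], [303, 193], [300, 222], [271, 219]]
0.96 [[344, 206], [368, 225], [346, 245], [324, 226]]
0.014 [[[0.534, 0.207], [0.522, 0.126], [0.443, 0.137], [0.455, 0.214]], [[0.446, 0.133], [0.453, 0.215], [0.534, 0.208], [0.527, 0.132]]]
0.03 [[[0.53, 0.205], [0.519, 0.126], [0.441, 0.136], [0.452, 0.212]], [[0.455, 0.139], [0.462, 0.22], [0.541, 0.212], [0.534, 0.138]]]
centre [0.4886 0.1698 0.0109] [0.4879 0.1711 0.0109]
```

View pics/fin.png

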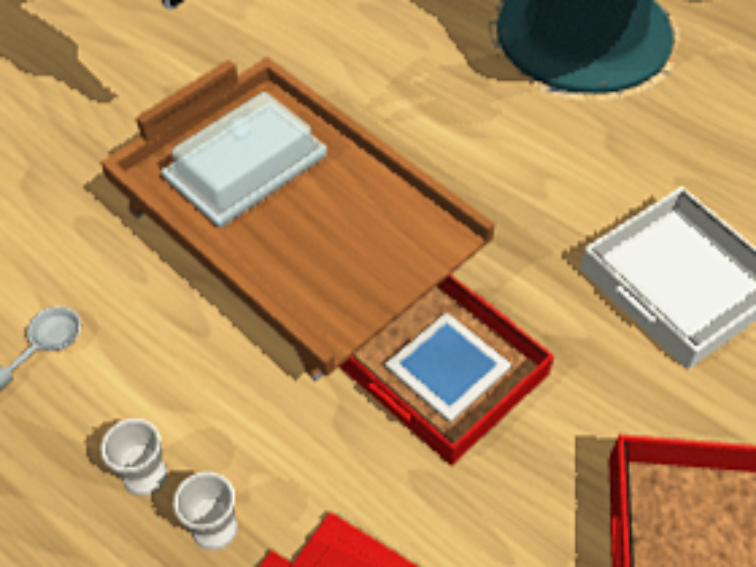

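The final view shows the tray level on both feet, the dish in place (245,160), the coaster flat in the container (450,365), the container up against the front foot, and the gripper clear. Handing in.

```bash
python3 -c "
from workcell import workorder
print(workorder.finish_job())"
```

```text
the job is handed in; nothing more can be done
None
```

The job is handed in: the coaster slid off at a 20.7° tilt and lies flat in the small red container, the butter dish did not slide, and the tray is level and released after about 41 s. The coaster's rear edge caught on the tray's lip while I held the angle and dropped in only as I lowered the tray. My last position fit put the container about 2 mm farther along than at the start, which is about the limit of the measurement.

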